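# Sort the hallway flap: flashlight and wallet case into their bins

### The job

Sort the two stray things on the flap into the pair of bins: the aluminium flashlight belongs in the blue bin and the black wallet case in the yellow bin. Each must end lying on the floor of its own bin, not propped on a wall. Leave the white egg cup standing where it is.

Things in the scene. Friction and masses are not known exactly. Their poses are not given: they have to be found in the camera images.
- bins: Pair of joined open plastic bins, fixed to the flap, standing at any yaw. Each bin measures 160 mm along this body's x, 130 mm along its y and is 35 mm high, with walls and floor 4 mm thick (inside 152 x 122 mm, floor top 4 mm above the flap). Origin: centre of the pair's underside, on the flap. The BLUE bin's centre lies 67 mm along the body's +y, the YELLOW bin's centre 67 mm along its -y. z is up.
- flashlight_mid (a point): Centre of the small aluminium flashlight, which lies on the flap at any yaw: 98 mm long along its x (lens at +x), round barrel 22 mm in diameter, hexagonal rings 26 mm across flats at both ends so that it does not roll. The plain barrel runs from 36 mm on the tail side to 28 mm on the lens side of this point. The point is 13 mm above what it lies on; about 0.11 kg. y is across it, z up.
- wallet_mid (a point): Centre of the black hard-plastic wallet case with fine grey ribs, lying flat on the flap at any yaw: 92 mm along its x, 58 mm along its y, 20 mm thick along z (up). The point is 10 mm above what it lies on; about 0.10 kg. The flap around both stray things is clear for at least 25 mm.
- egg_cup: White ceramic egg cup, empty, standing loose on the flap: 63 mm high, 50 mm across the rim. Origin: centre of its foot's underside, z up along its axis. A bystander. The other bystanders stand well off the work: a low round green and steel mint tin, 20 mm high, at the flap's left near the robot, and a key carousel, 190 mm high, at its right edge.
There are look-alikes about, which are no part of the job. Of the things that look like the part that bears flashlight_mid, the larger one is meant. Of the things that look like the part that bears wallet_mid, take the one that is farthest to the robot's right at the start.

How it is judged:
By the outcome, as a careful person would: the job done as asked, in the order asked, and still so for the second after the job is handed in, with the robot touching nothing.
It also fails if it takes over 58 s, if anything falls off the work surface, if the arm or the gripper's body presses on something with over 40 N, if the wrist force passes 120 N, or if a joint passes its speed limit or range.

### The arm

A 6-joint arm with a two-finger parallel gripper is mounted at the origin on the work surface. World frame = base frame: x ahead of the robot, y to its left, z up, the work surface at z = 0. Lengths are in m, angles in degrees, forces in N, time in s.
With the tool pointing down it reaches from about 0.35 to 0.875 m from the base axis. Payload 4.2 kg.
Tool frame: the origin (TCP) lies on the centre line of the jaws, within the pads' length; the fingertips stand 19 mm ahead of it and the grasp point (between the pads) is the TCP; x points along the fingers, y is the direction in which the jaws open and shut, and the axes are right-handed (so a half turn about x gives the same grasp; the last joint's range is limited). The gripper opens to 87 mm and grips with 3 to 60 N. Pads are 19 mm wide; open, the fingers measure 117 mm over their backs; the gripper's body (75 mm by 190 mm) begins 51 mm behind the grasp point.
Start: joints at [-56.688, 22.042, 0.453, 0, -68.411, -14.817], TCP at [0.198, -0.593, 0.242] pointing down, gripper open.
Joint ranges: [-179.83, 179.83], [-69.29, 118.12], [-61.27, 80.66], [-181.25, 117.63], [-171.15, -9.14], [-177.46, 177.46]. Speed limits (degrees/s): [159.86, 159.86, 180, 180, 180, 180].

### API

Orientations are given as a 3x3 rotation matrix whose columns are the frame's x, y, z axes.
In Python, from station import r, viewer, job, spotter gives the robot as it stands.
- The arm moves only by the tool play_rows, never from a script. Its argument "commands" is a list of rows, each an object of numbers: "fingers": the gripper command: -1 is fully open, 1 is shut, values between are in proportion; "tx", "ty", "tz": the shift along the tool's x, y, z normalised to -1 to 1, where 1 is 750 mm; "ax", "ay", "az": the turn, a rotation vector about the tool's x, y, z normalised to -1 to 1, where 1 is pi rad. In form: [{"fingers": .., "tx": .., "ty": .., "tz": .., "ax": .., "ay": .., "az": ..}, ...]. A call has 1 to 5 rows; each row is the pose to reach, as a shift and turn from the pose commanded when the call began, along the tool's axes at that moment, turning the shorter way round; what a row does not reach only later rows make up. A row lasts 1/12 s, in which the tool goes at most 41.7 mm and 7.16 degrees, less where a joint would pass 70% of its speed; a pose out of reach is approached as far as the arm can. A call with a number of a shift or a turn outside -1 to 1 is refused whole. A call with a gripper value outside its range is refused whole. The fingers move at their own pace and stop on an object; the grip force is fixed at half the most. Time passes only in rows, so rows that repeat a pose let the fingers close. It gives the time, the measured TCP pose, the force and the opening at its end, in the units of the state.
- r.sense(): the state, without advancing time (a new reading comes with each control period).
- viewer.capture(name): name is "side" or "top"; returns a dict with "image" (400x640x3 uint8, red, green, blue), "fx", "fy", "cx", "cy" (pixels), "R" (3x3) and "t" (3): a world point X has camera coordinates R X + t. Camera axes: x right, y down, z forward; pixel columns grow to the right and rows downward; lengths in m; the calibration is good to about 2 mm. A picture is of the moment at which its call begins. There is no depth.
- job.finish_job(): hands the job in, once; it reports no verdict.
Trained networks look in a picture, given as the dict that the camera call returned (one of the last four; its "shot" number tells which), for a name from the list of things; names that differ only in an ending like _2 or _b are one class to them, and where a whole thing is asked for, a point or a joint stands for the part that bears it (a point fixed in the world has none). Each returns a list of dicts, best first, with "score" (0 to 1); they miss things now and then, are a little off and sometimes report something else, mostly with a low value. They report only what shows in the picture. A call takes as long as a camera call. They do not tell look-alikes from the thing itself.
- spotter.find_in(name, picture): "uv" ([column, row] in pixels, amid what is visible of it).
- spotter.silhouettes(name, picture): "region" (400x640 bool, what is visible of it) and "uv" ([column, row] in pixels, amid what is visible of it).
The state is a dict: "time_s": time; "joints": joint angles; "joint_velocities": joint speeds; "effort": joint torques, N m; "tcp_pos": TCP position; "ee_rot": TCP orientation; "wrist_force": force on the tool from outside, world axes, zero at the start; "moment": the same for the moment, N m; "gripper_width": opening from 0.0 (shut) to 1.0 (fully open).
Only numpy, scipy, OpenCV 4.12 (cv2) and the standard library are available. Lean on these libraries where they do the work, as an engineer would, in place of code of your own. Each camera call takes 0.05 s, during which the arm holds its last target. There are 200 camera calls.

## Working session

There is one attempt and no reset: what is moved stays moved. The work goes in short steps, Python scripts to look and compute and a tool call to move; the robot and the scene stay as the last step left them, time stands still between calls to the robot, and variables do not carry over. Pictures are saved under pics/ and viewed, about 8 in all and at most 12, crops included, and the job is handed in when it is done.

Besides the shell and the picture viewer there is one more tool, called after "Request:" as name(argument=value, ...) on one line, values as JSON. play_rows: Moves the arm, as the interface text tells. Its arguments: {"type":"object","properties":{"commands":{"type":"array"}},"required":["commands"]}

```bash
mkdir -p pics; cat > h.py <<'E'
import numpy as np, cv2
from station import r, viewer, job, spotter
def ray(p,uv,z):
    d=p["R"].T@np.array([(uv[0]-p["cx"])/p["fx"],(uv[1]-p["cy"])/p["fy"],1.]); c=-p["R"].T@p["t"]
    return c+d*(z-c[2])/d[2]
def proj(p,X):
    q=np.array(p["R"])@np.array(X)+p["t"]; return [p["fx"]*q[0]/q[2]+p["cx"],p["fy"]*q[1]/q[2]+p["cy"]]
def save(img,n): cv2.imwrite("pics/"+n,cv2.cvtColor(img,cv2.COLOR_RGB2BGR))
E
python3 - <<'E'
from h import *
np.set_printoptions(precision=3,suppress=True)
s=r.sense(); print(s["tcp_pos"],s["ee_rot"],s["gripper_width"],s["time_s"])
for c in("top","side"):
    p=viewer.capture(c); save(p["image"],c+"0.png"); print(c,-p["R"].T@p["t"],p["fx"])
    for n,z in(("flashlight_mid",.013),("wallet_mid",.01),("bins",.02),("egg_cup",.03)):
        for d in spotter.silhouettes(n,p):
            m=d["region"].astype(np.uint8); print(n,round(d["score"],2),np.round(d["uv"]),m.sum(),ray(p,d["uv"],z),
              np.round(cv2.minAreaRect(cv2.findNonZero(m))[1:][0]))
E
```

```text
[ 0.198 -0.592  0.24 ] [[-0.001 -0.317  0.948]
 [ 0.002  0.948  0.317]
 [-1.     0.002 -0.   ]] 0.9979850290022131 0.0
top [0.359 0.112 1.171] 480.2358648588257
flashlight_mid 0.66 [237. 175.] 425 [0.604 0.299 0.013] [40. 12.]
flashlight_mid 0.58 [198. 173.] 191 [0.61  0.396 0.013] [27.  8.]
wallet_mid 0.97 [323. 238.] 873 [0.441 0.093 0.01 ] [24. 39.]
wallet_mid 0.9 [282. 298.] 1011 [0.303 0.193 0.01 ] [40. 27.]
bins 0.79 [426. 198.] 7590 [ 0.532 -0.161  0.02 ] [113.  69.]
egg_cup 0.55 [316. 131.] 415 [0.704 0.101 0.03 ] [24. 20.]
side [0.44  0.838 0.506] 396.32856982526386
flashlight_mid 0.69 [232. 313.] 480 [0.609 0.404 0.013] [14. 44.]
flashlight_mid 0.57 [254. 270.] 684 [0.597 0.3   0.013] [16. 55.]
wallet_mid 0.65 [413. 247.] 1140 [0.297 0.197 0.01 ] [24. 49.]
wallet_mid 0.62 [340. 215.] 918 [0.446 0.098 0.01 ] [46. 23.]
bins 0.63 [311. 166.] 3681 [ 0.535 -0.119  0.02 ] [ 44. 108.]
egg_cup 0.77 [226. 200.] 614 [0.707 0.095 0.03 ] [33. 22.]
```

```bash
python3 - <<'E'
from h import *
im=cv2.imread("pics/top0.png")[80:330,150:550]
cv2.imwrite("pics/top0c.png",cv2.resize(im,(800,500),interpolation=cv2.INTER_CUBIC))
E
```

```text
(no output)
```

View pics/top0c.png

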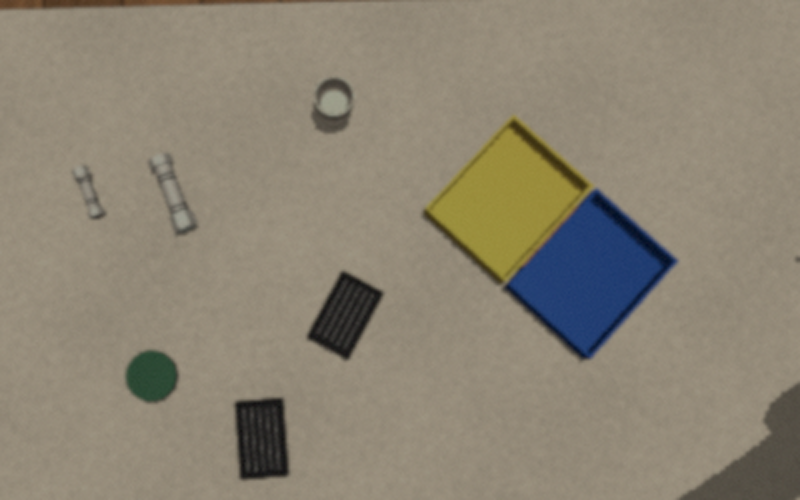

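View pics/side0.png

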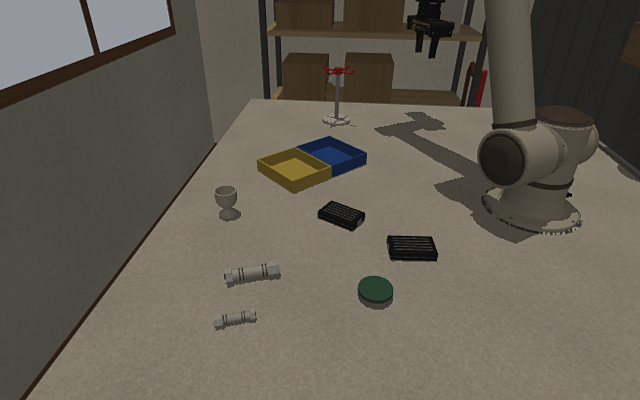

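The top view shows two flashlights, at (237,175) and (198,173). The one at (237,175) is larger, about 40 px against 27 px, so it's the one meant. It also shows two wallets, at (323,238) and (282,298). The one at (323,238) is farther right (y 0.09 against 0.19), so I'll take that one. The egg cup is at (316,131). The enlarged crop confirms these choices. Next I'll work out yaws and the bin frame.

```bash
python3 - <<'E'
from h import *
np.set_printoptions(precision=4,suppress=True)
for c in("top","side"):
    p=viewer.capture(c)
    for n,z,y in(("flashlight_mid",.013,.3),("wallet_mid",.012,.095)):
        for d in spotter.silhouettes(n,p):
            if abs(ray(p,d["uv"],z)[1]-y)>.04: continue
            k=cv2.findNonZero(d["region"].astype(np.uint8))[:,0].astype(float)
            w=np.array([ray(p,u,z)[:2] for u in k]); 
            (cx,cy),s,a=cv2.minAreaRect((w*1000).astype(np.float32)); b=cv2.boxPoints(((cx,cy),s,a))
            e=max((b[1]-b[0],b[2]-b[1]),key=np.linalg.norm)
            print(c,n,(cx,cy),s,"long axis yaw",np.degrees(np.arctan2(e[1],e[0])))
    im=cv2.cvtColor(p["image"],cv2.COLOR_RGB2HSV)
    for n,l,h in(("yellow",20,35),("blue",100,125)):
        m=cv2.inRange(im,(l,120,40),(h,255,255)); m=cv2.morphologyEx(m,cv2.MORPH_OPEN,np.ones((3,3)))
        k=cv2.findNonZero(m)[:,0].astype(float)
        w=np.array([ray(p,u,.035)[:2] for u in k])*1000
        (cx,cy),s,a=cv2.minAreaRect(w.astype(np.float32)); b=cv2.boxPoints(((cx,cy),s,a));
        print(c,n,(cx,cy),s,a,b.ravel())
E
```

```text
top flashlight_mid (599.9241333007812, 301.4768371582031) (105.11897277832031, 31.917009353637695) long axis yaw 20.631744
top wallet_mid (444.3381042480469, 93.14715576171875) (59.32786178588867, 93.08807373046875) long axis yaw -28.23198
top yellow (577.3798217773438, -105.61317443847656) (130.12020874023438, 164.5941925048828) 45.210227966308594 [ 473.1385  -93.8072  589.9504 -209.765   681.6211 -117.4192  564.8092
   -1.4613]
top blue (484.6008605957031, -199.28048706054688) (126.90930938720703, 161.6937255859375) 45.34577941894531 [ 382.4919 -187.5984  497.5146 -301.241   586.7098 -210.9626  471.6872
  -97.32  ]
side flashlight_mid (600.1233520507812, 303.8396911621094) (100.69972229003906, 44.109764099121094) long axis yaw 20.344116
side wallet_mid (445.2008056640625, 99.99913024902344) (79.54592895507812, 104.69102478027344) long axis yaw -30.874895
side yellow (574.9801635742188, -76.35775756835938) (163.3149871826172, 206.23558044433594) 44.82749557495117 [ 444.3706  -60.7897  589.7615 -207.0587  705.5897  -91.9258  560.1989
   54.3432]
side blue (482.57489013671875, -169.19174194335938) (165.0535430908203, 202.29476928710938) 44.96194076538086 [ 352.7064 -155.9387  495.6554 -299.0777  612.4434 -182.4448  469.4944
  -39.3058]
```

Request:
play_rows(commands=[{"fingers": -1, "tx": 0, "ty": 0.192, "tz": 0.177, "ax": 0, "ay": 0, "az": 0}, {"fingers": -1, "tx": 0, "ty": 0.192, "tz": 0.177, "ax": 0, "ay": 0, "az": 0}, {"fingers": -1, "tx": 0, "ty": 0.192, "tz": 0.177, "ax": 0, "ay": 0, "az": 0}, {"fingers": -1, "tx": 0, "ty": 0.192, "tz": 0.177, "ax": 0, "ay": 0, "az": 0}, {"fingers": -1, "tx": 0, "ty": 0.192, "tz": 0.177, "ax": 0, "ay": 0, "az": 0}])

```text
time_s: 1.22
tcp_pos: [0.2789, -0.4115, 0.2417]
ee_rot: [[0.0, -0.318, 0.948], [0.0, 0.948, 0.318], [-1.0, 0.0, 0.001]]
wrist_force: [0.8, 0.2, 0.1]
gripper_width: 0.998
```

Request:
play_rows(commands=[{"fingers": -1, "tx": 0, "ty": 0.192, "tz": 0.177, "ax": 0, "ay": 0, "az": 0}, {"fingers": -1, "tx": 0, "ty": 0.192, "tz": 0.177, "ax": 0, "ay": 0, "az": 0}, {"fingers": -1, "tx": 0, "ty": 0.192, "tz": 0.177, "ax": 0, "ay": 0, "az": 0}, {"fingers": -1, "tx": 0, "ty": 0.192, "tz": 0.177, "ax": 0, "ay": 0, "az": 0}, {"fingers": -1, "tx": 0, "ty": 0.192, "tz": 0.177, "ax": 0, "ay": 0, "az": 0}])

```text
time_s: 1.63
tcp_pos: [0.3593, -0.2329, 0.242]
ee_rot: [[0.001, -0.319, 0.948], [-0.0, 0.948, 0.319], [-1.0, -0.001, 0.001]]
wrist_force: [0.5, -0.4, 0.3]
gripper_width: 0.998
```

Request:
play_rows(commands=[{"fingers": -1, "tx": 0, "ty": 0.192, "tz": 0.177, "ax": 0, "ay": 0, "az": 0}, {"fingers": -1, "tx": 0, "ty": 0.192, "tz": 0.177, "ax": 0, "ay": 0, "az": 0}, {"fingers": -1, "tx": 0, "ty": 0.192, "tz": 0.177, "ax": 0, "ay": 0, "az": 0}, {"fingers": -1, "tx": 0, "ty": 0.192, "tz": 0.177, "ax": 0, "ay": 0, "az": 0}, {"fingers": -1, "tx": 0, "ty": 0.192, "tz": 0.177, "ax": 0, "ay": 0, "az": 0}])

```text
time_s: 2.05
tcp_pos: [0.44, -0.0539, 0.2421]
ee_rot: [[0.002, -0.319, 0.948], [0.0, 0.948, 0.319], [-1.0, -0.0, 0.002]]
wrist_force: [1.6, -0.5, -0.9]
gripper_width: 0.996
```

Request:
play_rows(commands=[{"fingers": -1, "tx": 0, "ty": 0.192, "tz": 0.177, "ax": 0, "ay": 0, "az": 0}, {"fingers": -1, "tx": 0, "ty": 0.192, "tz": 0.177, "ax": 0, "ay": 0, "az": 0}, {"fingers": -1, "tx": 0, "ty": 0.192, "tz": 0.177, "ax": 0, "ay": 0, "az": 0}, {"fingers": -1, "tx": 0, "ty": 0.192, "tz": 0.177, "ax": 0, "ay": 0, "az": 0}, {"fingers": -1, "tx": 0, "ty": 0.192, "tz": 0.177, "ax": 0, "ay": 0, "az": 0}])

```text
time_s: 2.47
tcp_pos: [0.5203, 0.1252, 0.2417]
ee_rot: [[0.001, -0.319, 0.948], [0.001, 0.948, 0.319], [-1.0, 0.0, 0.001]]
wrist_force: [0.1, -0.4, 1.2]
gripper_width: 0.998
```

Request:
play_rows(commands=[{"fingers": -1, "tx": 0.08, "ty": 0.189, "tz": 0.175, "ax": -0.011, "ay": 0, "az": 0}, {"fingers": -1, "tx": 0.08, "ty": 0.189, "tz": 0.175, "ax": -0.011, "ay": 0, "az": 0}, {"fingers": -1, "tx": 0.08, "ty": 0.189, "tz": 0.175, "ax": -0.011, "ay": 0, "az": 0}, {"fingers": -1, "tx": 0.08, "ty": 0.189, "tz": 0.175, "ax": -0.011, "ay": 0, "az": 0}, {"fingers": -1, "tx": 0.08, "ty": 0.189, "tz": 0.175, "ax": -0.011, "ay": 0, "az": 0}])

```text
time_s: 2.88
tcp_pos: [0.5992, 0.3004, 0.1804]
ee_rot: [[-0.0, -0.351, 0.937], [-0.0, 0.937, 0.351], [-1.0, -0.0, -0.0]]
wrist_force: [0.5, -0.3, -0.7]
gripper_width: 1.001
```

Request:
play_rows(commands=[{"fingers": -1, "tx": 0.04, "ty": 0, "tz": 0, "ax": 0, "ay": 0, "az": 0}, {"fingers": -1, "tx": 0.08, "ty": 0, "tz": 0, "ax": 0, "ay": 0, "az": 0}, {"fingers": -1, "tx": 0.12, "ty": 0, "tz": 0, "ax": 0, "ay": 0, "az": 0}, {"fingers": -1, "tx": 0.12, "ty": 0, "tz": 0, "ax": 0, "ay": 0, "az": 0}])

```text
time_s: 3.22
tcp_pos: [0.5948, 0.296, 0.0843]
ee_rot: [[-0.012, -0.349, 0.937], [-0.007, 0.937, 0.349], [-1.0, -0.003, -0.013]]
wrist_force: [-0.9, -0.9, -1.5]
gripper_width: 1.001
```

```bash
python3 - <<'E'
from h import *
p=viewer.capture("side"); save(cv2.resize(p["image"][150:330,160:400],(720,540),interpolation=cv2.INTER_CUBIC),"side1.png"); print(r.sense()["tcp_pos"])
E
```

```text
[0.59676383 0.29672976 0.08794619]
```

View pics/side1.png

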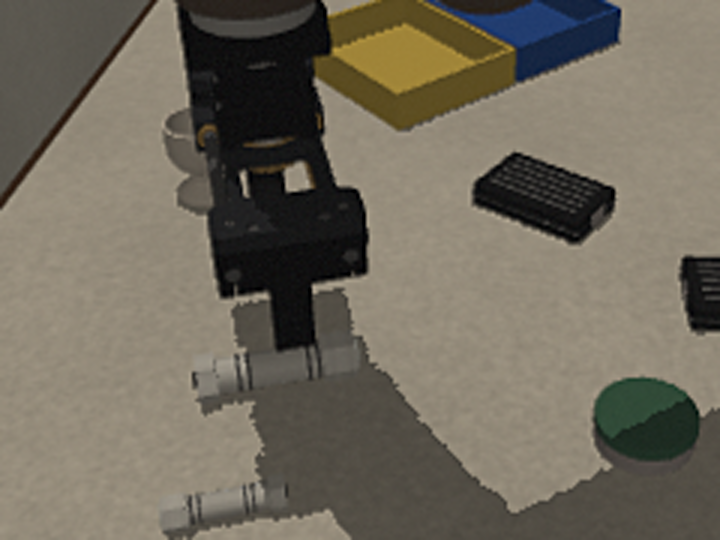

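The fingers stand above the barrel of the large flashlight, with clear space around it. I'll go down and close.

Request:
play_rows(commands=[{"fingers": -1, "tx": 0.03, "ty": 0, "tz": 0, "ax": 0, "ay": 0, "az": 0}, {"fingers": -1, "tx": 0.06, "ty": 0, "tz": 0, "ax": 0, "ay": 0, "az": 0}, {"fingers": -1, "tx": 0.08, "ty": 0, "tz": 0, "ax": 0, "ay": 0, "az": 0}, {"fingers": -1, "tx": 0.088, "ty": 0, "tz": 0, "ax": 0, "ay": 0, "az": 0}, {"fingers": -1, "tx": 0.088, "ty": 0, "tz": 0, "ax": 0, "ay": 0, "az": 0}])

```text
time_s: 3.68
tcp_pos: [0.5991, 0.2981, 0.0261]
ee_rot: [[0.0, -0.35, 0.937], [-0.0, 0.937, 0.35], [-1.0, -0.0, 0.0]]
wrist_force: [-0.8, -0.5, -0.2]
gripper_width: 1.002
```

Request:
play_rows(commands=[{"fingers": 1, "tx": 0, "ty": 0, "tz": 0, "ax": 0, "ay": 0, "az": 0}, {"fingers": 1, "tx": 0, "ty": 0, "tz": 0, "ax": 0, "ay": 0, "az": 0}, {"fingers": 1, "tx": 0, "ty": 0, "tz": 0, "ax": 0, "ay": 0, "az": 0}, {"fingers": 1, "tx": 0, "ty": 0, "tz": 0, "ax": 0, "ay": 0, "az": 0}, {"fingers": 1, "tx": 0, "ty": 0, "tz": 0, "ax": 0, "ay": 0, "az": 0}])

```text
time_s: 4.1
tcp_pos: [0.599, 0.2983, 0.0265]
ee_rot: [[0.001, -0.35, 0.937], [0.001, 0.937, 0.35], [-1.0, 0.0, 0.001]]
wrist_force: [0.9, 0.4, -0.6]
gripper_width: 0.705
```

Request:
play_rows(commands=[{"fingers": 1, "tx": 0, "ty": 0, "tz": 0, "ax": 0, "ay": 0, "az": 0}, {"fingers": 1, "tx": 0, "ty": 0, "tz": 0, "ax": 0, "ay": 0, "az": 0}, {"fingers": 1, "tx": 0, "ty": 0, "tz": 0, "ax": 0, "ay": 0, "az": 0}, {"fingers": 1, "tx": 0, "ty": 0, "tz": 0, "ax": 0, "ay": 0, "az": 0}, {"fingers": 1, "tx": 0, "ty": 0, "tz": 0, "ax": 0, "ay": 0, "az": 0}])

```text
time_s: 4.52
tcp_pos: [0.5986, 0.2981, 0.0255]
ee_rot: [[-0.0, -0.35, 0.937], [0.0, 0.937, 0.35], [-1.0, 0.0, -0.0]]
wrist_force: [-0.3, 1.3, 1.1]
gripper_width: 0.325
```

Request:
play_rows(commands=[{"fingers": 1, "tx": 0, "ty": 0, "tz": 0, "ax": 0, "ay": 0, "az": 0}, {"fingers": 1, "tx": 0, "ty": 0, "tz": 0, "ax": 0, "ay": 0, "az": 0}, {"fingers": 1, "tx": 0, "ty": 0, "tz": 0, "ax": 0, "ay": 0, "az": 0}, {"fingers": 1, "tx": 0, "ty": 0, "tz": 0, "ax": 0, "ay": 0, "az": 0}, {"fingers": 1, "tx": 0, "ty": 0, "tz": 0, "ax": 0, "ay": 0, "az": 0}])

```text
time_s: 4.93
tcp_pos: [0.5987, 0.2982, 0.0256]
ee_rot: [[0.0, -0.35, 0.937], [0.0, 0.937, 0.35], [-1.0, 0.0, 0.0]]
wrist_force: [0.1, 1.0, 0.5]
gripper_width: 0.243
```

Request:
play_rows(commands=[{"fingers": 1, "tx": -0.02, "ty": 0, "tz": 0, "ax": 0, "ay": 0, "az": 0}, {"fingers": 1, "tx": -0.06, "ty": 0, "tz": 0, "ax": 0, "ay": 0, "az": 0}, {"fingers": 1, "tx": -0.1, "ty": 0, "tz": 0, "ax": 0, "ay": 0, "az": 0}, {"fingers": 1, "tx": -0.14, "ty": 0, "tz": 0, "ax": 0, "ay": 0, "az": 0}, {"fingers": 1, "tx": -0.16, "ty": 0, "tz": 0, "ax": 0, "ay": 0, "az": 0}])

```text
time_s: 5.35
tcp_pos: [0.5999, 0.2984, 0.1495]
ee_rot: [[0.004, -0.35, 0.937], [0.002, 0.937, 0.35], [-1.0, 0.0, 0.005]]
wrist_force: [0.6, 1.6, -0.5]
gripper_width: 0.246
```

Request:
play_rows(commands=[{"fingers": 1, "tx": 0, "ty": -0.1895, "tz": -0.1254, "ax": 0, "ay": 0, "az": 0}, {"fingers": 1, "tx": 0, "ty": -0.1895, "tz": -0.1254, "ax": 0, "ay": 0, "az": 0}, {"fingers": 1, "tx": 0, "ty": -0.1895, "tz": -0.1254, "ax": 0, "ay": 0, "az": 0}, {"fingers": 1, "tx": 0, "ty": -0.1895, "tz": -0.1254, "ax": 0, "ay": 0, "az": 0}, {"fingers": 1, "tx": 0, "ty": -0.1895, "tz": -0.1254, "ax": 0, "ay": 0, "az": 0}])

```text
time_s: 5.77
tcp_pos: [0.5566, 0.1259, 0.1449]
ee_rot: [[-0.006, -0.345, 0.939], [-0.002, 0.939, 0.345], [-1.0, -0.0, -0.006]]
wrist_force: [-0.1, 0.8, -1.5]
gripper_width: 0.243
```

Request:
play_rows(commands=[{"fingers": 1, "tx": 0, "ty": -0.1895, "tz": -0.1254, "ax": 0, "ay": 0, "az": 0}, {"fingers": 1, "tx": 0, "ty": -0.1895, "tz": -0.1254, "ax": 0, "ay": 0, "az": 0}, {"fingers": 1, "tx": 0, "ty": -0.1895, "tz": -0.1254, "ax": 0, "ay": 0, "az": 0}, {"fingers": 1, "tx": 0, "ty": -0.1895, "tz": -0.1254, "ax": 0, "ay": 0, "az": 0}, {"fingers": 1, "tx": 0, "ty": -0.1895, "tz": -0.1254, "ax": 0, "ay": 0, "az": 0}])

```text
time_s: 6.18
tcp_pos: [0.5184, -0.0391, 0.1449]
ee_rot: [[-0.004, -0.344, 0.939], [-0.001, 0.939, 0.344], [-1.0, 0.001, -0.005]]
wrist_force: [0.1, 1.0, -1.5]
gripper_width: 0.242
```

Request:
play_rows(commands=[{"fingers": 1, "tx": 0, "ty": -0.1895, "tz": -0.1254, "ax": 0, "ay": 0, "az": 0}, {"fingers": 1, "tx": 0, "ty": -0.1895, "tz": -0.1254, "ax": 0, "ay": 0, "az": 0}, {"fingers": 1, "tx": 0, "ty": -0.1895, "tz": -0.1254, "ax": 0, "ay": 0, "az": 0}, {"fingers": 1, "tx": 0, "ty": -0.1895, "tz": -0.1254, "ax": 0, "ay": 0, "az": 0}, {"fingers": 1, "tx": 0, "ty": -0.1895, "tz": -0.1254, "ax": 0, "ay": 0, "az": 0}])

```text
time_s: 6.6
tcp_pos: [0.481, -0.2047, 0.1451]
ee_rot: [[-0.002, -0.344, 0.939], [-0.0, 0.939, 0.344], [-1.0, 0.0, -0.002]]
wrist_force: [-0.5, 1.0, -1.1]
gripper_width: 0.243
```

Request:
play_rows(commands=[{"fingers": 1, "tx": 0, "ty": 0, "tz": 0, "ax": 0.1815, "ay": 0, "az": 0}, {"fingers": 1, "tx": 0, "ty": 0, "tz": 0, "ax": 0.1815, "ay": 0, "az": 0}, {"fingers": 1, "tx": 0, "ty": 0, "tz": 0, "ax": 0.1815, "ay": 0, "az": 0}, {"fingers": 1, "tx": 0, "ty": 0, "tz": 0, "ax": 0.1815, "ay": 0, "az": 0}, {"fingers": 1, "tx": 0, "ty": 0, "tz": 0, "ax": 0.1815, "ay": 0, "az": 0}])

```text
time_s: 7.02
tcp_pos: [0.483, -0.1999, 0.1452]
ee_rot: [[-0.001, 0.217, 0.976], [0.0, 0.976, -0.217], [-1.0, -0.0, -0.001]]
wrist_force: [1.0, 1.2, -1.3]
gripper_width: 0.242
```

Request:
play_rows(commands=[{"fingers": 1, "tx": 0, "ty": 0, "tz": 0, "ax": 0.1815, "ay": 0, "az": 0}, {"fingers": 1, "tx": 0, "ty": 0, "tz": 0, "ax": 0.1815, "ay": 0, "az": 0}, {"fingers": 1, "tx": 0, "ty": 0, "tz": 0, "ax": 0.1815, "ay": 0, "az": 0}, {"fingers": 1, "tx": 0, "ty": 0, "tz": 0, "ax": 0.1815, "ay": 0, "az": 0}, {"fingers": 1, "tx": 0, "ty": 0, "tz": 0, "ax": 0.1815, "ay": 0, "az": 0}])

```text
time_s: 7.43
tcp_pos: [0.4831, -0.1998, 0.1452]
ee_rot: [[-0.001, 0.709, 0.705], [0.0, 0.705, -0.709], [-1.0, -0.001, -0.001]]
wrist_force: [1.1, -0.5, -2.0]
gripper_width: 0.24
```

```bash
python3 - <<'E'
from h import *
p=viewer.capture("side"); save(cv2.resize(p["image"][80:260,200:440],(720,540),interpolation=cv2.INTER_CUBIC),"side2.png"); print(r.sense()["tcp_pos"])
E
```

```text
[ 0.48311763 -0.19976113  0.14521075]
```

View pics/side2.png

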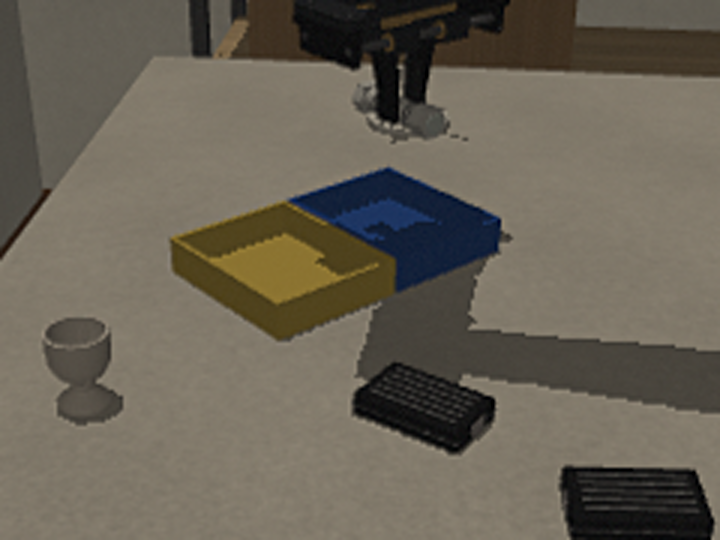

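The flashlight is held level above the blue bin, around crop (400,115). I'll lower it and release.

Request:
play_rows(commands=[{"fingers": 1, "tx": 0.04, "ty": 0, "tz": 0, "ax": 0, "ay": 0, "az": 0}, {"fingers": 1, "tx": 0.08, "ty": 0, "tz": 0, "ax": 0, "ay": 0, "az": 0}, {"fingers": 1, "tx": 0.11, "ty": 0, "tz": 0, "ax": 0, "ay": 0, "az": 0}, {"fingers": 1, "tx": 0.13, "ty": 0, "tz": 0, "ax": 0, "ay": 0, "az": 0}, {"fingers": 1, "tx": 0.135, "ty": 0, "tz": 0, "ax": 0, "ay": 0, "az": 0}])

```text
time_s: 7.9
tcp_pos: [0.4813, -0.1996, 0.0414]
ee_rot: [[-0.006, 0.705, 0.709], [0.001, 0.709, -0.705], [-1.0, -0.004, -0.005]]
wrist_force: [-0.7, 0.0, -1.8]
gripper_width: 0.243
```

Request:
play_rows(commands=[{"fingers": 1, "tx": 0.006, "ty": 0, "tz": 0, "ax": 0, "ay": 0, "az": 0}, {"fingers": 1, "tx": 0.012, "ty": 0, "tz": 0, "ax": 0, "ay": 0, "az": 0}, {"fingers": 1, "tx": 0.018, "ty": 0, "tz": 0, "ax": 0, "ay": 0, "az": 0}, {"fingers": 1, "tx": 0.018, "ty": 0, "tz": 0, "ax": 0, "ay": 0, "az": 0}, {"fingers": 1, "tx": 0.018, "ty": 0, "tz": 0, "ax": 0, "ay": 0, "az": 0}])

```text
time_s: 8.32
tcp_pos: [0.4837, -0.2001, 0.0313]
ee_rot: [[0.001, 0.705, 0.709], [-0.0, 0.709, -0.705], [-1.0, 0.0, 0.001]]
wrist_force: [0.4, 0.4, -0.6]
gripper_width: 0.241
```

Request:
play_rows(commands=[{"fingers": 1, "tx": 0.0015, "ty": 0, "tz": 0, "ax": 0, "ay": 0, "az": 0}, {"fingers": -0.2, "tx": 0.0015, "ty": 0, "tz": 0, "ax": 0, "ay": 0, "az": 0}, {"fingers": -0.2, "tx": 0.0015, "ty": 0, "tz": 0, "ax": 0, "ay": 0, "az": 0}, {"fingers": -0.2, "tx": 0.0015, "ty": 0, "tz": 0, "ax": 0, "ay": 0, "az": 0}, {"fingers": -0.2, "tx": 0.0015, "ty": 0, "tz": 0, "ax": 0, "ay": 0, "az": 0}])

```text
time_s: 8.73
tcp_pos: [0.4837, -0.2001, 0.03]
ee_rot: [[0.001, 0.705, 0.709], [-0.0, 0.709, -0.705], [-1.0, 0.0, 0.001]]
wrist_force: [-1.1, 0.0, 0.2]
gripper_width: 0.456
```

Request:
play_rows(commands=[{"fingers": -0.2, "tx": 0, "ty": 0, "tz": 0, "ax": 0, "ay": 0, "az": 0}, {"fingers": -0.2, "tx": 0, "ty": 0, "tz": 0, "ax": 0, "ay": 0, "az": 0}, {"fingers": -0.2, "tx": 0, "ty": 0, "tz": 0, "ax": 0, "ay": 0, "az": 0}, {"fingers": -0.2, "tx": 0, "ty": 0, "tz": 0, "ax": 0, "ay": 0, "az": 0}])

```text
time_s: 9.07
tcp_pos: [0.4835, -0.2001, 0.0297]
ee_rot: [[0.0, 0.705, 0.709], [0.0, 0.709, -0.705], [-1.0, 0.0, 0.0]]
wrist_force: [0.3, 0.2, -0.3]
gripper_width: 0.597
```

Request:
play_rows(commands=[{"fingers": -0.2, "tx": -0.03, "ty": 0, "tz": 0, "ax": 0, "ay": 0, "az": 0}, {"fingers": -0.2, "tx": -0.07, "ty": 0, "tz": 0, "ax": 0, "ay": 0, "az": 0}, {"fingers": -0.2, "tx": -0.11, "ty": 0, "tz": 0, "ax": 0, "ay": 0, "az": 0}, {"fingers": -0.2, "tx": -0.15, "ty": 0, "tz": 0, "ax": 0, "ay": 0, "az": 0}, {"fingers": -1, "tx": -0.17, "ty": 0, "tz": 0, "ax": 0, "ay": 0, "az": 0}])

```text
time_s: 9.48
tcp_pos: [0.485, -0.2005, 0.161]
ee_rot: [[0.006, 0.705, 0.709], [-0.001, 0.709, -0.705], [-1.0, 0.003, 0.005]]
wrist_force: [0.8, -0.4, 0.3]
gripper_width: 0.631
```

Request:
play_rows(commands=[{"fingers": -1, "tx": 0, "ty": 0.1207, "tz": -0.1567, "ax": 0, "ay": 0, "az": 0}, {"fingers": -1, "tx": 0, "ty": 0.1207, "tz": -0.1567, "ax": 0, "ay": 0, "az": 0}, {"fingers": -1, "tx": 0, "ty": 0.1207, "tz": -0.1567, "ax": 0, "ay": 0, "az": 0}, {"fingers": -1, "tx": 0, "ty": 0.1207, "tz": -0.1567, "ax": 0, "ay": 0, "az": 0}, {"fingers": -1, "tx": 0, "ty": 0.1207, "tz": -0.1567, "ax": 0, "ay": 0, "az": 0}])

```text
time_s: 9.9
tcp_pos: [0.4634, -0.0499, 0.1575]
ee_rot: [[0.001, 0.702, 0.712], [0.001, 0.712, -0.702], [-1.0, 0.001, -0.0]]
wrist_force: [-0.1, -0.2, -0.2]
gripper_width: 0.953
```

Request:
play_rows(commands=[{"fingers": -1, "tx": 0, "ty": 0.1207, "tz": -0.1567, "ax": 0, "ay": 0, "az": 0}, {"fingers": -1, "tx": 0, "ty": 0.1207, "tz": -0.1567, "ax": 0, "ay": 0, "az": 0}, {"fingers": -1, "tx": 0, "ty": 0.1207, "tz": -0.1567, "ax": 0, "ay": 0, "az": 0}, {"fingers": -1, "tx": 0, "ty": 0.1207, "tz": -0.1567, "ax": 0, "ay": 0, "az": 0}, {"fingers": -1, "tx": 0, "ty": 0.1207, "tz": -0.1567, "ax": 0, "ay": 0, "az": 0}])

```text
time_s: 10.32
tcp_pos: [0.4448, 0.0972, 0.1575]
ee_rot: [[0.001, 0.702, 0.712], [0.001, 0.712, -0.702], [-1.0, 0.002, 0.0]]
wrist_force: [0.6, -0.8, 0.6]
gripper_width: 1.001
```

Request:
play_rows(commands=[{"fingers": -1, "tx": 0.04, "ty": 0, "tz": 0, "ax": -0.092, "ay": 0, "az": 0}, {"fingers": -1, "tx": 0.08, "ty": 0, "tz": 0, "ax": -0.092, "ay": 0, "az": 0}, {"fingers": -1, "tx": 0.09, "ty": 0, "tz": 0, "ax": -0.092, "ay": 0, "az": 0}, {"fingers": -1, "tx": 0.09, "ty": 0, "tz": 0, "ax": -0.092, "ay": 0, "az": 0}, {"fingers": -1, "tx": 0.09, "ty": 0, "tz": 0, "ax": -0.092, "ay": 0, "az": 0}])

```text
time_s: 10.73
tcp_pos: [0.4448, 0.0935, 0.0895]
ee_rot: [[-0.001, 0.476, 0.88], [-0.001, 0.88, -0.476], [-1.0, -0.001, -0.0]]
wrist_force: [-0.2, -0.6, -0.0]
gripper_width: 0.997
```

```bash
python3 - <<'E'
from h import *
p=viewer.capture("side"); save(cv2.resize(p["image"][120:300,220:460],(720,540),interpolation=cv2.INTER_CUBIC),"side3.png"); s=r.sense(); print(s["tcp_pos"],s["ee_rot"])
E
```

```text
[0.44534553 0.09383774 0.09023169] [[ 1.05658736e-03  4.75583857e-01  8.79669755e-01]
 [ 2.71619162e-04  8.79670077e-01 -4.75584358e-01]
 [-9.99999405e-01  7.41431582e-04  8.00270594e-04]]
```

View pics/side3.png

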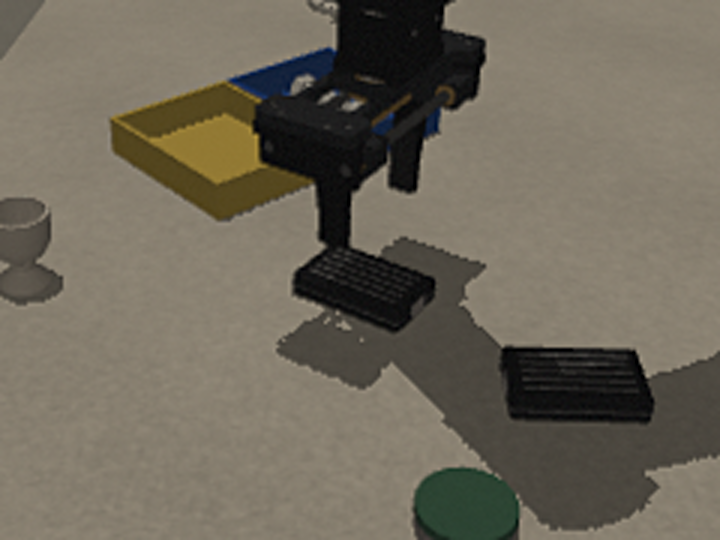

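The jaws straddle the right-hand wallet, around crop (365,285). I'll go down and grip.

Request:
play_rows(commands=[{"fingers": -1, "tx": 0.03, "ty": 0, "tz": 0, "ax": 0, "ay": 0, "az": 0}, {"fingers": -1, "tx": 0.05, "ty": 0, "tz": 0, "ax": 0, "ay": 0, "az": 0}, {"fingers": -1, "tx": 0.07, "ty": 0, "tz": 0, "ax": 0, "ay": 0, "az": 0}, {"fingers": -1, "tx": 0.088, "ty": 0, "tz": 0, "ax": 0, "ay": 0, "az": 0}, {"fingers": -1, "tx": 0.088, "ty": 0, "tz": 0, "ax": 0, "ay": 0, "az": 0}])

```text
time_s: 11.2
tcp_pos: [0.4442, 0.0935, 0.0229]
ee_rot: [[-0.002, 0.476, 0.88], [-0.001, 0.88, -0.476], [-1.0, -0.002, -0.001]]
wrist_force: [-0.2, -0.2, 0.2]
gripper_width: 1.0
```

Request:
play_rows(commands=[{"fingers": 1, "tx": 0, "ty": 0, "tz": 0, "ax": 0, "ay": 0, "az": 0}, {"fingers": 1, "tx": 0, "ty": 0, "tz": 0, "ax": 0, "ay": 0, "az": 0}, {"fingers": 1, "tx": 0, "ty": 0, "tz": 0, "ax": 0, "ay": 0, "az": 0}, {"fingers": 1, "tx": 0, "ty": 0, "tz": 0, "ax": 0, "ay": 0, "az": 0}, {"fingers": 1, "tx": 0, "ty": 0, "tz": 0, "ax": 0, "ay": 0, "az": 0}])

```text
time_s: 11.62
tcp_pos: [0.445, 0.0943, 0.0244]
ee_rot: [[0.001, 0.474, 0.88], [0.001, 0.88, -0.474], [-1.0, 0.001, 0.001]]
wrist_force: [0.9, -0.5, 0.8]
gripper_width: 0.705
```

Request:
play_rows(commands=[{"fingers": 1, "tx": 0, "ty": 0, "tz": 0, "ax": 0, "ay": 0, "az": 0}, {"fingers": 1, "tx": 0, "ty": 0, "tz": 0, "ax": 0, "ay": 0, "az": 0}, {"fingers": 1, "tx": 0, "ty": 0, "tz": 0, "ax": 0, "ay": 0, "az": 0}, {"fingers": 1, "tx": 0, "ty": 0, "tz": 0, "ax": 0, "ay": 0, "az": 0}])

```text
time_s: 11.95
tcp_pos: [0.4452, 0.0945, 0.0243]
ee_rot: [[0.001, 0.474, 0.881], [0.001, 0.881, -0.474], [-1.0, 0.001, 0.001]]
wrist_force: [-1.1, -0.3, 5.1]
gripper_width: 0.666
```

Request:
play_rows(commands=[{"fingers": 1, "tx": -0.02, "ty": 0, "tz": 0, "ax": 0, "ay": 0, "az": 0}, {"fingers": 1, "tx": -0.05, "ty": 0, "tz": 0, "ax": 0, "ay": 0, "az": 0}, {"fingers": 1, "tx": -0.09, "ty": 0, "tz": 0, "ax": 0, "ay": 0, "az": 0}, {"fingers": 1, "tx": -0.13, "ty": 0, "tz": 0, "ax": 0, "ay": 0, "az": 0}, {"fingers": 1, "tx": -0.147, "ty": 0, "tz": 0, "ax": 0, "ay": 0, "az": 0}])

```text
time_s: 12.37
tcp_pos: [0.4458, 0.0946, 0.1371]
ee_rot: [[0.005, 0.474, 0.881], [0.002, 0.881, -0.474], [-1.0, 0.004, 0.003]]
wrist_force: [-0.2, -0.1, -0.8]
gripper_width: 0.664
```

Request:
play_rows(commands=[{"fingers": 1, "tx": 0, "ty": -0.0746, "tz": 0.141, "ax": 0, "ay": 0, "az": 0}, {"fingers": 1, "tx": 0, "ty": -0.0746, "tz": 0.141, "ax": 0, "ay": 0, "az": 0}, {"fingers": 1, "tx": 0, "ty": -0.0746, "tz": 0.141, "ax": 0, "ay": 0, "az": 0}, {"fingers": 1, "tx": 0, "ty": -0.0746, "tz": 0.141, "ax": 0, "ay": 0, "az": 0}])

```text
time_s: 12.7
tcp_pos: [0.5136, -0.009, 0.1336]
ee_rot: [[0.001, 0.478, 0.878], [-0.001, 0.878, -0.478], [-1.0, -0.0, 0.001]]
wrist_force: [0.1, 0.9, -1.3]
gripper_width: 0.666
```

Request:
play_rows(commands=[{"fingers": 1, "tx": 0, "ty": -0.0746, "tz": 0.141, "ax": 0, "ay": 0, "az": 0}, {"fingers": 1, "tx": 0, "ty": -0.0746, "tz": 0.141, "ax": 0, "ay": 0, "az": 0}, {"fingers": 1, "tx": 0, "ty": -0.0746, "tz": 0.141, "ax": 0, "ay": 0, "az": 0}, {"fingers": 1, "tx": 0, "ty": -0.0746, "tz": 0.141, "ax": 0, "ay": 0, "az": 0}])

```text
time_s: 13.03
tcp_pos: [0.5804, -0.109, 0.1329]
ee_rot: [[0.001, 0.478, 0.878], [-0.001, 0.878, -0.478], [-1.0, -0.001, 0.001]]
wrist_force: [0.5, -0.4, -0.6]
gripper_width: 0.666
```

Request:
play_rows(commands=[{"fingers": 1, "tx": 0, "ty": 0, "tz": 0, "ax": 0.092, "ay": 0, "az": 0}, {"fingers": 1, "tx": 0, "ty": 0, "tz": 0, "ax": 0.092, "ay": 0, "az": 0}, {"fingers": 1, "tx": 0, "ty": 0, "tz": 0, "ax": 0.092, "ay": 0, "az": 0}, {"fingers": 1, "tx": 0, "ty": 0, "tz": 0, "ax": 0.092, "ay": 0, "az": 0}, {"fingers": 1, "tx": 0, "ty": 0, "tz": 0, "ax": 0.092, "ay": 0, "az": 0}])

```text
time_s: 13.45
tcp_pos: [0.5771, -0.1046, 0.1333]
ee_rot: [[-0.002, 0.705, 0.71], [0.0, 0.71, -0.705], [-1.0, -0.001, -0.001]]
wrist_force: [0.3, 0.1, -1.0]
gripper_width: 0.662
```

```bash
python3 - <<'E'
from h import *
p=viewer.capture("side"); save(cv2.resize(p["image"][80:260,200:440],(720,540),interpolation=cv2.INTER_CUBIC),"side4.png"); s=r.sense(); print(s["tcp_pos"],s["wrist_force"])
E
```

```text
[ 0.57726254 -0.10453809  0.13343577] [-0.4264704   0.02589829 -1.26056036]
```

View pics/side4.png

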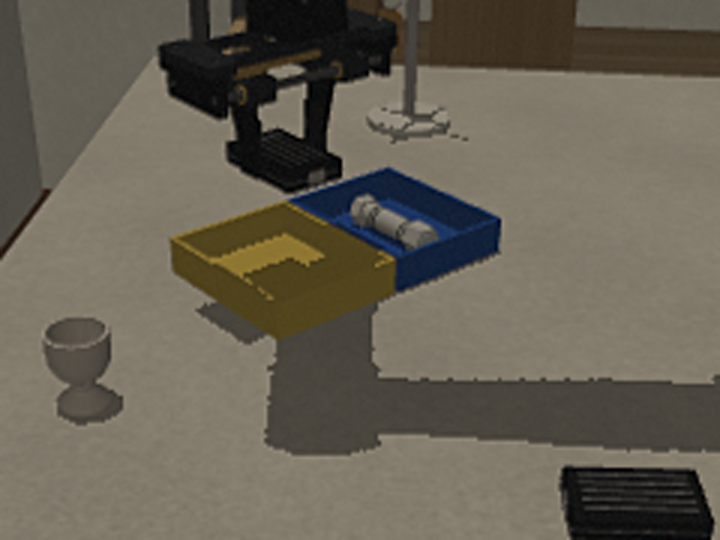

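The flashlight lies on the blue floor at crop (390,222). The wallet is held level above the yellow bin, so I'll lower it and release.

Request:
play_rows(commands=[{"fingers": 1, "tx": 0.04, "ty": 0, "tz": 0, "ax": 0, "ay": 0, "az": 0}, {"fingers": 1, "tx": 0.07, "ty": 0, "tz": 0, "ax": 0, "ay": 0, "az": 0}, {"fingers": 1, "tx": 0.1, "ty": 0, "tz": 0, "ax": 0, "ay": 0, "az": 0}, {"fingers": 1, "tx": 0.12, "ty": 0, "tz": 0, "ax": 0, "ay": 0, "az": 0}, {"fingers": 1, "tx": 0.125, "ty": 0, "tz": 0, "ax": 0, "ay": 0, "az": 0}])

```text
time_s: 13.92
tcp_pos: [0.5755, -0.1046, 0.0371]
ee_rot: [[-0.006, 0.705, 0.709], [-0.0, 0.709, -0.705], [-1.0, -0.004, -0.004]]
wrist_force: [-0.1, -0.9, -1.3]
gripper_width: 0.662
```

Request:
play_rows(commands=[{"fingers": 1, "tx": 0.005, "ty": 0, "tz": 0, "ax": 0, "ay": 0, "az": 0}, {"fingers": 1, "tx": 0.01, "ty": 0, "tz": 0, "ax": 0, "ay": 0, "az": 0}, {"fingers": 1, "tx": 0.0135, "ty": 0, "tz": 0, "ax": 0, "ay": 0, "az": 0}, {"fingers": 1, "tx": 0.0135, "ty": 0, "tz": 0, "ax": 0, "ay": 0, "az": 0}, {"fingers": 1, "tx": 0.0135, "ty": 0, "tz": 0, "ax": 0, "ay": 0, "az": 0}])

```text
time_s: 14.33
tcp_pos: [0.5782, -0.1047, 0.0307]
ee_rot: [[0.001, 0.705, 0.709], [0.0, 0.709, -0.705], [-1.0, 0.001, 0.001]]
wrist_force: [0.3, 0.0, -1.2]
gripper_width: 0.665
```

Request:
play_rows(commands=[{"fingers": 1, "tx": 0.0025, "ty": 0, "tz": 0, "ax": 0, "ay": 0, "az": 0}, {"fingers": 1, "tx": 0.0025, "ty": 0, "tz": 0, "ax": 0, "ay": 0, "az": 0}, {"fingers": -0.6, "tx": 0.0025, "ty": 0, "tz": 0, "ax": 0, "ay": 0, "az": 0}, {"fingers": -0.6, "tx": 0.0025, "ty": 0, "tz": 0, "ax": 0, "ay": 0, "az": 0}, {"fingers": -0.6, "tx": 0.0025, "ty": 0, "tz": 0, "ax": 0, "ay": 0, "az": 0}])

```text
time_s: 14.75
tcp_pos: [0.5781, -0.1048, 0.0286]
ee_rot: [[0.001, 0.705, 0.709], [-0.0, 0.709, -0.705], [-1.0, 0.001, 0.001]]
wrist_force: [0.7, -0.4, 0.6]
gripper_width: 0.775
```

Request:
play_rows(commands=[{"fingers": -0.6, "tx": 0, "ty": 0, "tz": 0, "ax": 0, "ay": 0, "az": 0}, {"fingers": -0.6, "tx": 0, "ty": 0, "tz": 0, "ax": 0, "ay": 0, "az": 0}, {"fingers": -0.6, "tx": 0, "ty": 0, "tz": 0, "ax": 0, "ay": 0, "az": 0}])

```text
time_s: 15.0
tcp_pos: [0.5778, -0.1048, 0.0283]
ee_rot: [[0.0, 0.705, 0.709], [0.0, 0.709, -0.705], [-1.0, 0.0, 0.0]]
wrist_force: [-0.3, 0.2, 0.3]
gripper_width: 0.799
```

Request:
play_rows(commands=[{"fingers": -0.6, "tx": -0.03, "ty": 0, "tz": 0, "ax": 0, "ay": 0, "az": 0}, {"fingers": -0.6, "tx": -0.07, "ty": 0, "tz": 0, "ax": 0, "ay": 0, "az": 0}, {"fingers": -0.6, "tx": -0.12, "ty": 0, "tz": 0, "ax": 0, "ay": 0, "az": 0}, {"fingers": -0.6, "tx": -0.17, "ty": 0, "tz": 0, "ax": 0, "ay": 0, "az": 0}, {"fingers": -0.6, "tx": -0.21, "ty": 0, "tz": 0, "ax": 0, "ay": 0, "az": 0}])

```text
time_s: 15.42
tcp_pos: [0.5782, -0.1049, 0.1888]
ee_rot: [[0.003, 0.705, 0.709], [-0.0, 0.709, -0.705], [-1.0, 0.002, 0.002]]
wrist_force: [0.7, 1.0, 0.3]
gripper_width: 0.804
```

Request:
play_rows(commands=[{"fingers": -0.6, "tx": 0, "ty": 0.05, "tz": -0.2, "ax": 0, "ay": 0, "az": 0}, {"fingers": -0.6, "tx": 0, "ty": 0.05, "tz": -0.2, "ax": 0, "ay": 0, "az": 0}, {"fingers": -0.6, "tx": 0, "ty": 0.05, "tz": -0.2, "ax": 0, "ay": 0, "az": 0}, {"fingers": -0.6, "tx": 0, "ty": 0.05, "tz": -0.2, "ax": 0, "ay": 0, "az": 0}, {"fingers": -0.6, "tx": 0, "ty": 0.05, "tz": -0.2, "ax": 0, "ay": 0, "az": 0}])

```text
time_s: 15.83
tcp_pos: [0.4952, 0.0306, 0.1861]
ee_rot: [[-0.0, 0.702, 0.712], [0.001, 0.712, -0.702], [-1.0, 0.001, -0.001]]
wrist_force: [-0.8, -0.6, -0.5]
gripper_width: 0.803
```

Request:
play_rows(commands=[{"fingers": -0.6, "tx": 0, "ty": 0, "tz": -0.2, "ax": 0, "ay": 0, "az": 0}, {"fingers": -0.6, "tx": 0, "ty": 0, "tz": -0.2, "ax": 0, "ay": 0, "az": 0}, {"fingers": -0.6, "tx": 0, "ty": 0, "tz": -0.2, "ax": 0, "ay": 0, "az": 0}, {"fingers": -0.6, "tx": 0, "ty": 0, "tz": -0.2, "ax": 0, "ay": 0, "az": 0}, {"fingers": -0.6, "tx": 0, "ty": 0, "tz": -0.2, "ax": 0, "ay": 0, "az": 0}])

```text
time_s: 16.25
tcp_pos: [0.3892, 0.1351, 0.186]
ee_rot: [[0.0, 0.702, 0.712], [0.001, 0.712, -0.702], [-1.0, 0.001, -0.001]]
wrist_force: [-0.3, -0.8, -0.1]
gripper_width: 0.802
```

```bash
python3 - <<'E'
from h import *
p=viewer.capture("side"); a=cv2.resize(p["image"][120:240,200:400],(600,360)); q=viewer.capture("top")
b=cv2.resize(q["image"][110:270,290:500],(473,360)); save(cv2.resize(np.hstack([a,b]),(800,268),interpolation=cv2.INTER_AREA),"fin.png")
for c in(p,q):
    for n,z in(("egg_cup",.03),("flashlight_mid",.017),("wallet_mid",.014)):
        for d in spotter.find_in(n,c): print(n,round(d["score"],2),np.round(d["uv"]),np.round(ray(c,d["uv"],z),3))
E
```

```text
egg_cup 0.82 [227. 199.] [0.706 0.091 0.03 ]
flashlight_mid 0.82 [333. 152.] [ 0.479 -0.218  0.017]
flashlight_mid 0.71 [235. 315.] [0.603 0.41  0.017]
wallet_mid 0.89 [411. 248.] [0.302 0.206 0.014]
wallet_mid 0.6 [293. 168.] [ 0.583 -0.109  0.014]
egg_cup 0.95 [317. 130.] [0.705 0.099 0.03 ]
flashlight_mid 0.96 [446. 217.] [ 0.486 -0.206  0.017]
flashlight_mid 0.45 [194. 173.] [0.611 0.405 0.017]
wallet_mid 0.74 [402. 181.] [ 0.576 -0.106  0.014]
wallet_mid 0.48 [287. 313.] [0.267 0.181 0.014]
```

View pics/fin.png

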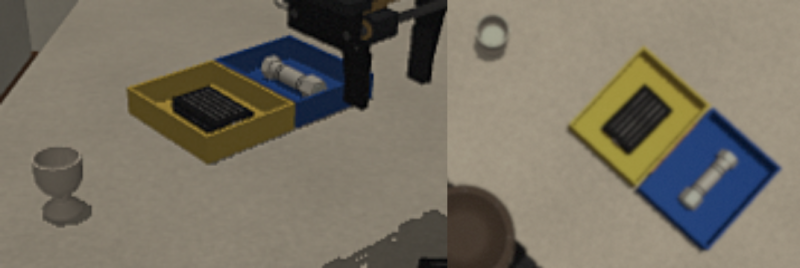

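Both things lie flat and centred on the floors of their bins. The egg cup is standing where it was, and the robot is clear.

```bash
python3 -c "
from h import *
print(job.finish_job())"
```

```text
the job is handed in; nothing more can be done
None
```

The job is done and handed in at about 16 s of the 58 s allowed. The larger aluminium flashlight is in the blue bin, and the wallet case that was farther right is in the yellow bin.

**Last checks:** in both cameras the flashlight and the wallet case lie flat near the middle of their bin floors, clear of the walls. The top view puts the flashlight at about (0.486, -0.206) and the wallet case at (0.576, -0.106).

**Egg cup:** it is still standing and matches its first position to within about 5 mm, which is within what the camera measurements can tell.

**Forces and clearance:** the wrist force readings at the end of each move stayed below about 6 N. The gripper was raised clear of everything before I handed in. None of the checks failed.

**Small disagreement:** the side camera put the flashlight about 12 mm farther to the robot's right than the top camera did. It is still well inside the blue bin either way.

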